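Find the loose parquet square and press it home

ROBOT

A 7-joint arm with a two-finger parallel gripper is mounted at the origin on a cart in front of the work surface, level with it; the furniture and walls round the work are solid. World frame = base frame: x ahead of the robot, y to its left, z up, the work surface at z = 0. Lengths are in m, angles in rad, forces in N, time in s.
With the tool pointing down it reaches from about 0.425 to 0.925 m from the base axis. Payload 6.8 kg.
Tool frame: the origin (TCP) lies at the very end of the fingers, on their centre line; the grasp point (between the pads) lies 19 mm behind it (r.grip_point_offset is the distance from the TCP to the grasp point, in m); z points along the fingers, y is the line along which they close (so a half turn about z gives the same grasp; the last joint's range is limited). The gripper opens to 85 mm and grips with 20 to 120 N. Pads are 22 mm wide; open, the fingers measure 114 mm over their backs; the gripper's body (76 mm by 85 mm) begins 54 mm behind the grasp point. The pads swing forward as they close: fully open they stand 13 mm farther back than shut.
Start: joints at [1.212, 0.477, 0.022, 1.555, -0.011, 1.109, -0.083], TCP at [0.168, -0.654, 0.231] pointing down, gripper open.
Joint ranges: [-2.96, 2.96], [-0.34, 2.1], [-1.41, 1.46], [0.24, 2.44], [-1.37, 4.51], [0.17, 1.92], [-2.96, 2.96]. Speed limits (rad/s): [2.39, 2.39, 3.14, 3.14, 3.14, 3.14, 3.14].

INTERFACE

Orientations are given as a rotation vector (axis times angle).
In Python, from bench import status, eyes, r gives the robot as it stands.
- The arm moves only by the shell command python3 -m crank 'ROWS' [OPENING] [FORCE]. ROWS is JSON, a list of rows, each a list of 6 numbers: the shift along the tool's x, y, z normalised to -1 to 1, where 1 is 0.02 m, then the turn, a rotation vector about the tool's x, y, z normalised to -1 to 1, where 1 is 45 degrees. A call has 1 to 12 rows; each row shifts and turns the commanded pose from where the row before left it, along the tool's axes as they then stand; what a row does not reach is not made up. A row lasts 1/10 s, in which the tool goes at most 50 mm and 8.59 degrees, less where a joint would pass 70% of its speed; a pose out of reach is approached as far as the arm can. A call with a number of a shift or a turn outside -1 to 1 is refused whole. A call with a gripper value outside its range is refused whole. OPENING is the opening, from 0 (shut) to 1 (fully open), set as the call begins (- or left out, the last holds). The fingers move at their own pace and stop on an object; FORCE is the grip in N (left out, the last holds). Time passes only in rows, so rows that do not move let the fingers close. It gives the time, the measured TCP pose, the force, the opening and the grip force at its end, in the units of the state.
- status.get_obs(): the state, without advancing time (a new reading comes with each control period).
- eyes.grab_frame(name): name is "side" or "top"; returns a dict with "image" (480x640x3 uint8, red, green, blue), "depth" (480x640 float32, m along the optical axis (not along the pixel's ray), 0 where there is no reading), "fovy" (degrees; the focal length in pixels is half the picture's height over the tangent of half this angle, whatever the lens; pixels are square), "cx", "cy" (the principal point, pixels), "k1" (the pictures are not rectified: a ray, as slopes to the right and down, at radius r is drawn at 1 + k1 r^2 times it, then the intrinsics apply), "world_to_cam" (4x4, takes a point from world to camera coordinates). Camera axes: x right, y up, looking along -z (the intrinsics and any distortion apply to the point x, -y, -z); pixel columns grow to the right and rows downward; lengths in m; the calibration is good to about 2 mm. A picture is of the moment at which its call begins.
- r.hand_in(): hands the job in; it is judged then, once.
The state is a dict: "clock": time; "joints": joint angles; "qvel": joint speeds; "tau": joint torques, N m; "tcp_pos": TCP position; "orientation": TCP orientation; "contact_force": force on the tool from outside, world axes, zero at the start; "moment": the same for the moment, N m; "grip_width": finger opening in m; "gripper_force": force on a finger pad.
Only numpy, scipy, OpenCV 4.12 (cv2) and the standard library are available. Lean on these libraries where they do the work, as an engineer would, in place of code of your own. Each camera call takes 0.05 s, during which the arm holds its last target. There are 200 camera calls.

TASK

One of the four wooden squares on the parquet sample board has come loose from its glue pad: it looks like the others, but rocks and gives when pressed. Press the squares with a fingertip to find it, then press it down level onto its bed as far as it goes and finish still holding it down, so that the glue can grip. Do not lift any square, and leave the pencil and the other things around the board where they are.

Things in the scene. Friction and masses are not known exactly. Their poses are not given: they have to be found in the camera images.
- board: parquet sample board, fixed: plywood base 216 (x) x 300 (y) x 12 mm with four identical wooden squares, two by two, between dark laths (tops 22 mm above the bench). Origin on the bench under the middle of the four squares; x away from the robot, y left, z up; bare margin from y = 98 to 192 mm. At rest the squares' tops are level, 28 mm above the bench. Which one is loose differs each time
- square_0: near left wooden square of the board, four staves, 80 x 80 x 11 mm, edges along the board's axes. Origin: centre of its underside, at rest at (-44, 44, 17) mm in the board's frame; z up, top face 11 mm above it. Sound squares (three of the four) feel solid and give less than 1 mm when pressed anywhere
- square_1: near right wooden square of the board, four staves, 80 x 80 x 11 mm, edges along the board's axes. Origin: centre of its underside, at rest at (-44, -44, 17) mm in the board's frame; z up, top face 11 mm above it. The loose square, whichever it is, looks like the others at rest; 4 N pressed 17 mm off its centre along both board axes takes that spot down about 4 mm (it rocks)
- square_2: far left wooden square of the board, four staves, 80 x 80 x 11 mm, edges along the board's axes. Origin: centre of its underside, at rest at (44, 44, 17) mm in the board's frame; z up, top face 11 mm above it. The loose square, whichever it is, when pressed in its middle sinks level against a spring, 1.8 N per mm, and meets its bed 4 mm down; let go, it rises again
- square_3: far right wooden square of the board, four staves, 80 x 80 x 11 mm, edges along the board's axes. Origin: centre of its underside, at rest at (44, -44, 17) mm in the board's frame; z up, top face 11 mm above it. On the loose square, whichever it is, 12 to 20 N within 10 mm of its middle holds it level on its bed
- pencil: bystander: carpenter's pencil, 15 x 168 x 8 mm, lying loose on the board's bare margin. Origin at the centre of its underside
- marker: bystander: black and white marker pen, 16 x 135 x 15 mm, lying on the bench on the robot's side of the board. Origin at the centre of its underside
- sanding_block: bystander: cork sanding block, 62 x 106 x 34 mm, on the bench right of the board. Origin at the centre of its underside
- offcut_2: bystander: pine offcut, 45 x 90 x 19 mm, on the bench right of the board, beyond the sanding block. Origin at the centre of its underside
- tape_measure: bystander: yellow tape measure, 41 x 89 x 70 mm, standing on the bench behind the board. Origin at the centre of its underside
- nail_set: bystander: steel nail punch, 11 x 105 x 10 mm, lying on the bench left of the board. Origin at the centre of its underside

How it is judged:
At the end, for the whole second after the job is handed in: The loose square is pressed down onto its bed: its origin at least 3 mm below its rest height (it bottoms at 4 mm; sound squares cannot go there), within 0.035 rad of level, at rest, and the fingers press on it with more than 4 N, through the last second (((z of square_0 in the frame of board below 0.014 m and angle between square_0's own z axis and vertical below 0.035 rad and contact force between the fingers and square_0 above 4 N and linear speed of square_0 below 0.01 m/s) or (z of square_1 in the frame of board below 0.014 m and angle between square_1's own z axis and vertical below 0.035 rad and contact force between the fingers and square_1 above 4 N and linear speed of square_1 below 0.01 m/s) or (z of square_2 in the frame of board below 0.014 m and angle between square_2's own z axis and vertical below 0.035 rad and contact force between the fingers and square_2 above 4 N and linear speed of square_2 below 0.01 m/s) or (z of square_3 in the frame of board below 0.014 m and angle between square_3's own z axis and vertical below 0.035 rad and contact force between the fingers and square_3 above 4 N and linear speed of square_3 below 0.01 m/s))); the arm keeps its last pose, push and grip.
It fails at once if a square was lifted more than 8 mm (z of any of square_0, square_1, square_2, square_3 in the frame of board above 0.025 m).
It fails at once if a bystander was moved more than 25 mm (distance of any of pencil, marker, sanding_block, offcut_2, tape_measure, nail_set from where it was at the start of the episode above 0.025 m).
It also fails if it takes over 48 s, if anything falls off the work surface, if the arm or the gripper's body presses on something with over 40 N, if the wrist force passes 120 N, or if a joint passes its speed limit or range.

## Working session

There is one attempt and no reset: what is moved stays moved. The work goes in short steps, Python scripts to look and compute and a shell command to move; the robot and the scene stay as the last step left them, time stands still between calls to the robot, and variables do not carry over. Pictures are saved under pics/ and viewed, at most 10 in all, crops included, and the job is handed in when it is done.

```bash
mkdir -p pics; ls; python3 - <<'E'
from bench import status, eyes, r
import cv2, numpy as np
o=status.get_obs()
for k,v in o.items(): print(k,np.round(v,3))
for n in ("top","side"):
    f=eyes.grab_frame(n); cv2.imwrite(f"pics/{n}0.png",f["image"][:,:,::-1]); np.savez(f"{n}0.npz",**f)
    print(n,f["fovy"],f["cx"],f["cy"],f["k1"],np.round(f["world_to_cam"],3).tolist())
E
```

```text
pics
clock 0.0
joints [ 1.212  0.478  0.022  1.556 -0.011  1.109 -0.083]
qvel [-0.    -0.001  0.     0.    -0.001 -0.001 -0.   ]
tau [-1.0000e-03 -5.9645e+01  1.6070e+00 -2.8120e+01  1.2000e-02  9.0000e-03
  0.0000e+00]
tcp_pos [ 0.167 -0.653  0.23 ]
orientation [-3.115e+00 -3.930e-01  1.000e-03]
contact_force [-0.409 -0.277  0.046]
moment [ 0.     0.009 -0.071]
gripper_force 0.0
grip_width 0.085
top 55.76907787356429 324.76931572664967 238.96653206623185 -0.10027753425270519 [[-0.007, -1.0, 0.001, 0.026], [0.997, -0.007, 0.081, -0.539], [-0.081, 0.002, 0.997, -0.897], [0.0, 0.0, 0.0, 1.0]]
side 48.69423872593907 314.2714805958391 239.2333151513883 -0.15406166083433268 [[-1.0, 0.017, -0.015, 0.539], [-0.022, -0.549, 0.836, -0.027], [0.006, 0.836, 0.549, -1.074], [0.0, 0.0, 0.0, 1.0]]
```

View pics/top0.png

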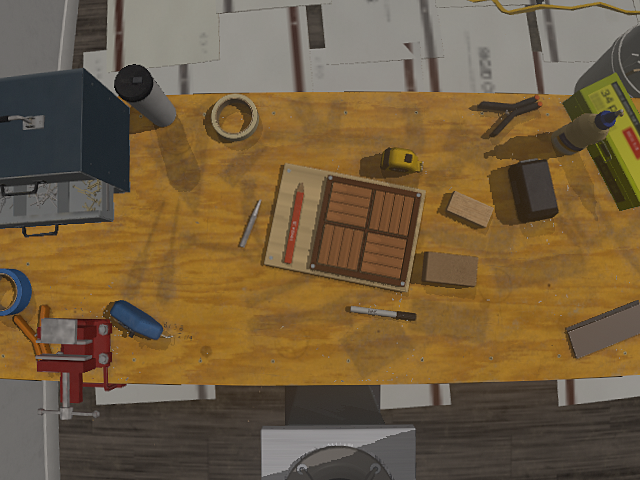

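View pics/side0.png

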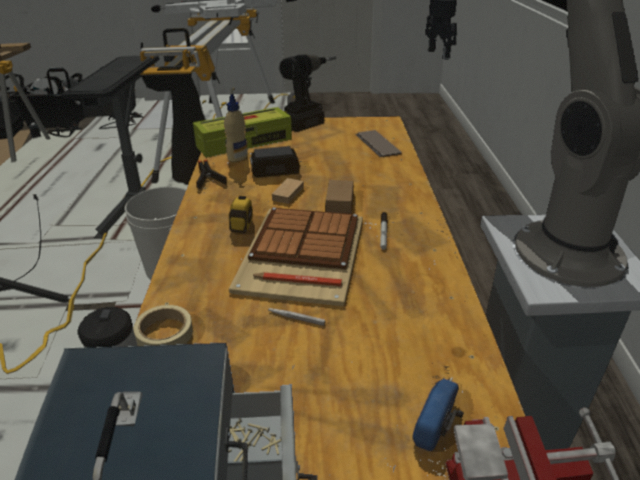

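The top view shows the board around (345,228). The squares sit at about (348,203), (390,212), (341,247) and (384,256), with the pencil at (294,222) and the marker at (380,313). The side view shows the same board at (300,250). I'll enlarge both for the square corners.

```bash
python3 - <<'E'
import cv2
a=cv2.imread("pics/top0.png")[155:305,255:435]; cv2.imwrite("pics/topc.png",cv2.resize(a,None,fx=4,fy=4,interpolation=cv2.INTER_CUBIC))
a=cv2.imread("pics/side0.png")[195:315,225:375]; cv2.imwrite("pics/sidec.png",cv2.resize(a,None,fx=5,fy=5,interpolation=cv2.INTER_CUBIC))
E
```

```text
(no output)
```

View pics/topc.png

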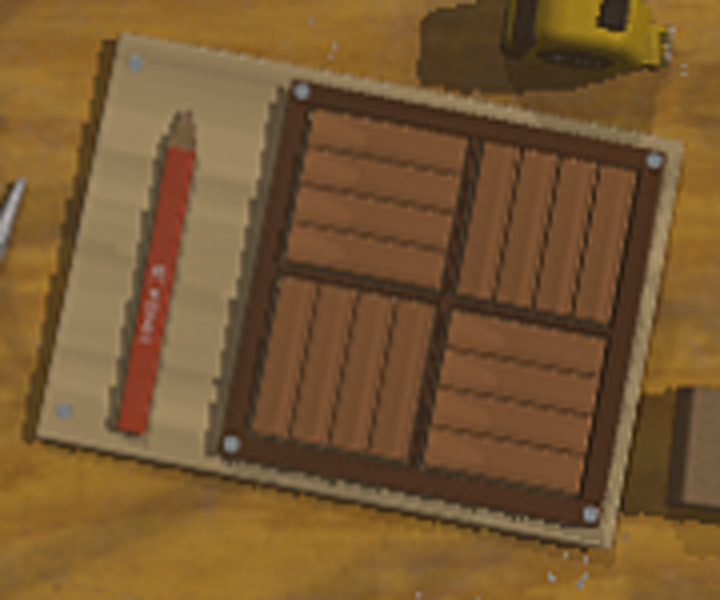

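View pics/sidec.png

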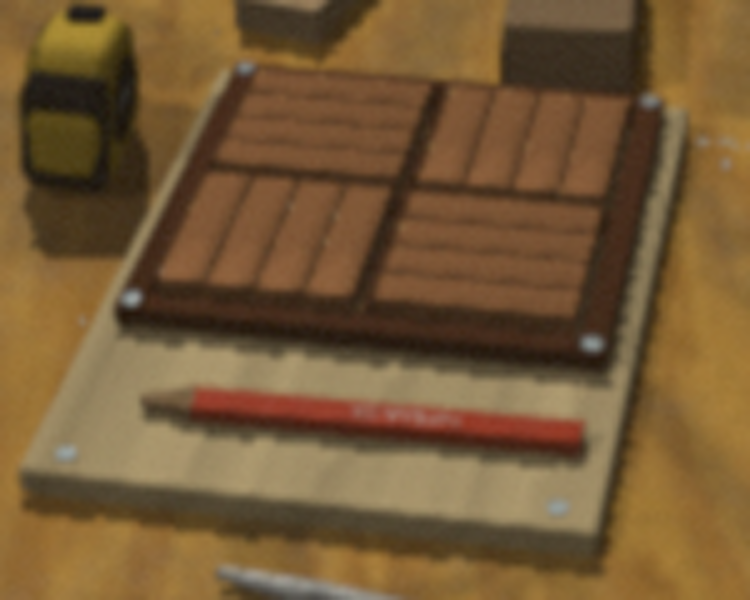

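In the top crop, the squares' outer corners are far left (313,108), far right (637,167), near left (250,434) and near right (583,496). In the side crop the same corners are at (160,278), (247,72), (575,320) and (630,97).

```bash
cat > geo.py <<'E'
import numpy as np, cv2
def ray(f,uv):
    F=240/np.tan(np.radians(float(f["fovy"]))/2)
    K=np.array([[F,0,f["cx"]],[0,F,f["cy"]],[0,0,1]],float)
    n=cv2.undistortPoints(np.array([[uv]],float),K,np.array([float(f["k1"]),0,0,0]))[0,0]
    T=f["world_to_cam"]; R=T[:3,:3]
    d=R.T@np.array([n[0],-n[1],-1]); return -R.T@T[:3,3], d
def tri(rs):
    A=0;b=0
    for c,d in rs:
        d=d/np.linalg.norm(d); P=np.eye(3)-np.outer(d,d); A=A+P; b=b+P@c
    x=np.linalg.solve(A,b); return x
E
python3 - <<'E'
from geo import *
t=np.load("top0.npz"); s=np.load("side0.npz")
tc=[(313,108),(637,167),(250,434),(583,496)]; sc=[(160,278),(247,72),(575,320),(630,97)]
P=[]; Q=[]
for a,b in zip(tc,sc):
    ra=ray(t,(255+(a[0]-1.5)/4,155+(a[1]-1.5)/4)); rb=ray(s,(225+(b[0]-2)/5,195+(b[1]-2)/5))
    x=tri([ra,rb]); P.append(x)
    c,d=ra; y=c+d*(0.028-c[2])/d[2]; c,d=rb; z=c+d*(0.028-c[2])/d[2]; Q.append((y+z)/2); print(x.round(4),y.round(4),z.round(4))
Q=np.array(Q); m=Q.mean(0)
ex=(Q[0]+Q[1]-Q[2]-Q[3]); ey=(Q[0]+Q[2]-Q[1]-Q[3])
print("size",np.linalg.norm(ex)/2,np.linalg.norm(ey)/2)
yaw=(np.arctan2(ex[1],ex[0])+np.arctan2(-ey[0],ey[1]))/2
print("centre",m,"yaw",yaw)
R=np.array([[np.cos(yaw),-np.sin(yaw)],[np.sin(yaw),np.cos(yaw)]])
for n,p in enumerate([(-.044,.044),(-.044,-.044),(.044,.044),(.044,-.044)]):
    print(n,m[:2]+R@p, "probe in/out", m[:2]+R@(np.array(p)-.017*np.sign(p)))
from bench import status
from scipy.spatial.transform import Rotation as Ro
print(Ro.from_rotvec(status.get_obs()["orientation"]).as_matrix().round(3))
E
```

```text
[0.6547 0.0047 0.0261] [0.6554 0.0048 0.028 ] [0.6533 0.0078 0.028 ]
[ 0.626  -0.1611  0.0236] [ 0.6243 -0.1601  0.028 ] [ 0.6264 -0.1537  0.028 ]
[0.4903 0.0377 0.0245] [0.4899 0.0377 0.028 ] [0.4909 0.0426 0.028 ]
[ 0.4573 -0.1295  0.0251] [ 0.4576 -0.1291  0.028 ] [ 0.4573 -0.1246  0.028 ]
size 0.1689500511423135 0.16797166323250698
centre [ 0.55690152 -0.05933149  0.028     ] yaw -0.1879678817338191
0 [ 0.52189851 -0.00788453] probe in/out [ 0.5354224  -0.02776177]
1 [ 0.50545457 -0.0943345 ] probe in/out [ 0.5253318  -0.08081061]
2 [ 0.60834847 -0.02432847] probe in/out [ 0.58847124 -0.03785237]
3 [ 0.59190453 -0.11077844] probe in/out [ 0.57838064 -0.09090121]
[[ 0.969  0.248 -0.001]
 [ 0.248 -0.969  0.002]
 [-0.    -0.002 -1.   ]]
```

The board centre is about (0.557, -0.060) with a yaw of -0.188, and the two views agree to within about 4 mm. I'll move over square 1 at height with the gripper shut.

```bash
python3 -m crank '[[0.97,-0.95,0,0,0,0],[0.97,-0.95,0,0,0,0],[0.97,-0.95,0,0,0,0],[0.97,-0.95,0,0,0,0],[0.97,-0.95,0,0,0,0],[0.97,-0.95,0,0,0,0],[0.97,-0.95,0,0,0,0],[0.97,-0.95,0,0,0,0],[0.97,-0.95,0,0,0,0],[0.97,-0.95,0,0,0,0],[0.97,-0.95,0,0,0,0],[0.97,-0.95,0,0,0,0]]' 0 40
python3 -m crank '[[0.97,-0.95,0,0,0,0],[0.97,-0.95,0,0,0,0],[0.97,-0.95,0,0,0,0],[0.97,-0.95,0,0,0,0],[0.97,-0.95,0,0,0,0],[0.97,-0.95,0,0,0,0],[0.97,-0.95,0,0,0,0],[0.97,-0.95,0,0,0,0],[0.97,-0.95,0,0,0,0],[0.97,-0.95,0,0,0,0],[0.97,-0.95,0,0,0,0],[0.97,-0.95,0,0,0,0]]'
```

```text
clock: 1.3
tcp_pos: [0.3367, -0.3741, 0.2311]
orientation: [-3.117, -0.393, 0.001]
contact_force: [0.6, -0.4, -0.3]
grip_width: -0.0001
gripper_force: 0.0
clock: 2.5
tcp_pos: [0.5056, -0.0957, 0.231]
orientation: [-3.117, -0.393, 0.001]
contact_force: [1.0, -0.0, -0.0]
grip_width: -0.0002
gripper_force: 0.0
```

```bash
python3 -m crank '[[0,0,1,0,0,0],[0,0,1,0,0,0],[0,0,1,0,0,0],[0,0,1,0,0,0],[0,0,1,0,0,0],[0,0,1,0,0,0],[0,0,1,0,0,0],[0,0,1,0,0,0],[0,0,1,0,0,0],[0,0,0.5,0,0,0],[0,0,0.2,0,0,0],[0,0,0,0,0,0]]'
python3 - <<'E'
from bench import eyes
import cv2,numpy as np
a=eyes.grab_frame("side")["image"][150:320,210:410,::-1]; b=eyes.grab_frame("top")["image"][150:320,240:440,::-1]
cv2.imwrite("pics/near1.png",cv2.resize(np.hstack([a,b]),None,fx=2,fy=2,interpolation=cv2.INTER_CUBIC))
E
```

```text
clock: 3.7
tcp_pos: [0.5053, -0.0966, 0.0372]
orientation: [-3.117, -0.393, 0.001]
contact_force: [0.4, 0.4, 0.2]
grip_width: -0.0002
gripper_force: 0.0
```

View pics/near1.png

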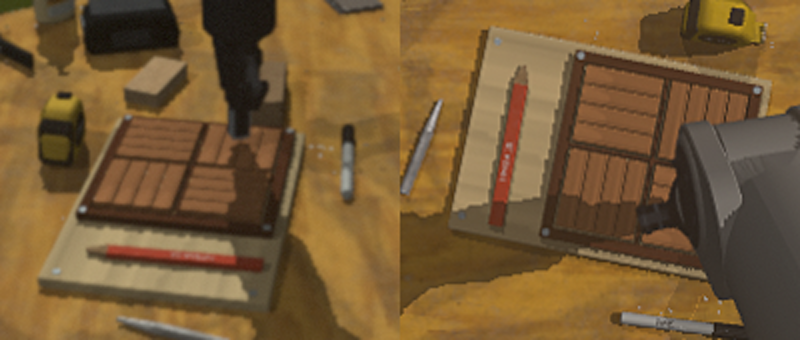

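The side half shows the closed tip at about (238,137), near the middle of square 1. The pencil and marker are clear of it. Next I'll press gently.

```bash
python3 -m crank '[[0,0,0.2,0,0,0],[0,0,0.2,0,0,0],[0,0,0.05,0,0,0],[0,0,0,0,0,0]]'; python3 -m crank '[[0,0,0.05,0,0,0],[0,0,0,0,0,0]]';python3 -m crank '[[0,0,0.05,0,0,0],[0,0,0,0,0,0]]';python3 -m crank '[[0,0,0.05,0,0,0],[0,0,0,0,0,0]]'
```

```text
clock: 4.2
tcp_pos: [0.5053, -0.0966, 0.0282]
orientation: [3.117, 0.393, -0.0]
contact_force: [-0.2, 0.3, -0.4]
grip_width: 0.0003
gripper_force: 0.0
clock: 4.4
tcp_pos: [0.5055, -0.0966, 0.0281]
orientation: [3.117, 0.393, -0.0]
contact_force: [-2.7, 0.4, 9.8]
grip_width: 0.0001
gripper_force: 5.0
clock: 4.6
tcp_pos: [0.5055, -0.0966, 0.028]
orientation: [3.116, 0.393, -0.0]
contact_force: [-6.3, 0.9, 21.6]
grip_width: 0.0003
gripper_force: 10.9
clock: 4.8
tcp_pos: [0.5055, -0.0967, 0.028]
orientation: [3.116, 0.392, -0.0]
contact_force: [-10.8, 1.8, 33.5]
grip_width: -0.0003
gripper_force: 16.8
```

Square 1 is solid: it gave about 0.2 mm under 33 N. Next is square 3.

```bash
python3 -m crank '[[0,0,-0.65,0,0,0],[0.8,0.355,0,0,0,0],[0.8,0.355,0,0,0,0],[0.8,0.355,0,0,0,0],[0.8,0.355,0,0,0,0],[0.8,0.355,0,0,0,0],[0,0,0,0,0,0],[0,0,0.25,0,0,0],[0,0,0.2,0,0,0],[0,0,0,0,0,0]]'; python3 -m crank '[[0,0,0.05,0,0,0],[0,0,0,0,0,0]]';python3 -m crank '[[0,0,0.05,0,0,0],[0,0,0,0,0,0]]'
```

```text
clock: 5.8
tcp_pos: [0.5905, -0.111, 0.0286]
orientation: [-3.117, -0.393, 0.002]
contact_force: [0.4, 0.5, 0.5]
grip_width: 0.0001
gripper_force: 0.0
clock: 6.0
tcp_pos: [0.5913, -0.1111, 0.0283]
orientation: [-3.117, -0.393, 0.001]
contact_force: [0.4, -0.9, -0.9]
grip_width: 0.0
gripper_force: 0.0
clock: 6.2
tcp_pos: [0.5915, -0.1111, 0.0281]
orientation: [3.117, 0.393, -0.001]
contact_force: [-3.9, 1.0, 7.6]
grip_width: 0.0004
gripper_force: 4.2
```

Square 3 is solid too. Next is square 2.

```bash
python3 -m crank '[[0,0,-0.55,0,0,0],[0.375,-0.8,0,0,0,0],[0.375,-0.8,0,0,0,0],[0.375,-0.8,0,0,0,0],[0.375,-0.8,0,0,0,0],[0.375,-0.8,0,0,0,0],[0,0,0,0,0,0],[0,0,0.25,0,0,0],[0,0,0.2,0,0,0],[0,0,0,0,0,0]]'; python3 -m crank '[[0,0,0.05,0,0,0],[0,0,0,0,0,0]]';python3 -m crank '[[0,0,0.05,0,0,0],[0,0,0,0,0,0]]';python3 -m crank '[[0,0,0.05,0,0,0],[0,0,0,0,0,0]]'
```

```text
clock: 7.2
tcp_pos: [0.6077, -0.0258, 0.0285]
orientation: [3.117, 0.39, -0.002]
contact_force: [0.9, -0.9, 0.2]
grip_width: 0.0001
gripper_force: 0.0
clock: 7.4
tcp_pos: [0.6081, -0.0252, 0.0283]
orientation: [3.117, 0.391, -0.0]
contact_force: [-0.5, -0.2, 0.4]
grip_width: 0.0003
gripper_force: 0.0
clock: 7.6
tcp_pos: [0.6081, -0.0251, 0.0281]
orientation: [3.116, 0.392, -0.0]
contact_force: [-2.5, -1.1, 8.1]
grip_width: 0.0
gripper_force: 4.1
clock: 7.8
tcp_pos: [0.6082, -0.0251, 0.0281]
orientation: [3.116, 0.391, -0.0]
contact_force: [-5.5, -0.9, 17.0]
grip_width: -0.0
gripper_force: 8.3
```

Square 2 is solid, so square 0 should be the loose one.

```bash
python3 -m crank '[[0,0,-0.6,0,0,0],[-0.795,-0.37,0,0,0,0],[-0.795,-0.37,0,0,0,0],[-0.795,-0.37,0,0,0,0],[-0.795,-0.37,0,0,0,0],[-0.795,-0.37,0,0,0,0],[0,0,0,0,0,0],[0,0,0.25,0,0,0],[0,0,0.2,0,0,0],[0,0,0,0,0,0]]'; python3 -m crank '[[0,0,0.05,0,0,0],[0,0,0,0,0,0]]';python3 -m crank '[[0,0,0.05,0,0,0],[0,0,0,0,0,0]]';python3 -m crank '[[0,0,0.05,0,0,0],[0,0,0.05,0,0,0],[0,0,0,0,0,0]]'
```

```text
clock: 8.8
tcp_pos: [0.5225, -0.0084, 0.0286]
orientation: [-3.117, -0.392, 0.001]
contact_force: [0.2, -0.1, -1.3]
grip_width: -0.0002
gripper_force: 0.0
clock: 9.0
tcp_pos: [0.5223, -0.0083, 0.0281]
orientation: [-3.117, -0.393, -0.0]
contact_force: [0.9, 0.2, 1.1]
grip_width: 0.0004
gripper_force: 0.0
clock: 9.2
tcp_pos: [0.5223, -0.0083, 0.0274]
orientation: [3.117, 0.393, 0.001]
contact_force: [0.4, 0.1, 1.3]
grip_width: 0.0
gripper_force: 0.6
clock: 9.5
tcp_pos: [0.5223, -0.0082, 0.0255]
orientation: [3.117, 0.393, 0.001]
contact_force: [0.0, 0.2, 4.9]
grip_width: -0.0
gripper_force: 2.3
```

It gives about 1.9 N/mm, so square 0 is the loose one. I'll press it down to its bed.

```bash
python3 -m crank '[[0,0,0.05,0,0,0],[0,0,0.05,0,0,0],[0,0,0,0,0,0],[0,0,0,0,0,0]]'; python3 -m crank '[[0,0,0.04,0,0,0],[0,0,0,0,0,0],[0,0,0,0,0,0]]'
```

```text
clock: 9.9
tcp_pos: [0.5224, -0.0083, 0.0241]
orientation: [3.117, 0.393, 0.001]
contact_force: [-2.3, -0.2, 11.5]
grip_width: 0.0
gripper_force: 5.6
clock: 10.2
tcp_pos: [0.5224, -0.0083, 0.024]
orientation: [3.116, 0.393, 0.001]
contact_force: [-5.0, -1.6, 20.7]
grip_width: 0.0001
gripper_force: 10.2
```

```bash
python3 -m crank '[[0,0,-0.02,0,0,0],[0,0,0,0,0,0],[0,0,0,0,0,0],[0,0,0,0,0,0],[0,0,0,0,0,0]]'
python3 - <<'E'
from bench import eyes,status
import cv2,numpy as np
a=eyes.grab_frame("side")["image"][170:330,210:410,::-1]
cv2.imwrite("pics/end.png",cv2.resize(a,None,fx=4,fy=3.75,interpolation=cv2.INTER_CUBIC))
print(status.get_obs()["contact_force"],status.get_obs()["tcp_pos"])
E
```

```text
clock: 10.7
tcp_pos: [0.5224, -0.0083, 0.024]
orientation: [3.116, 0.393, 0.001]
contact_force: [-3.5, -0.9, 16.2]
grip_width: -0.0001
gripper_force: 7.9
[-3.28746389 -0.47893672 15.736324  ] [ 0.52237655 -0.00825753  0.02405869]
```

View pics/end.png

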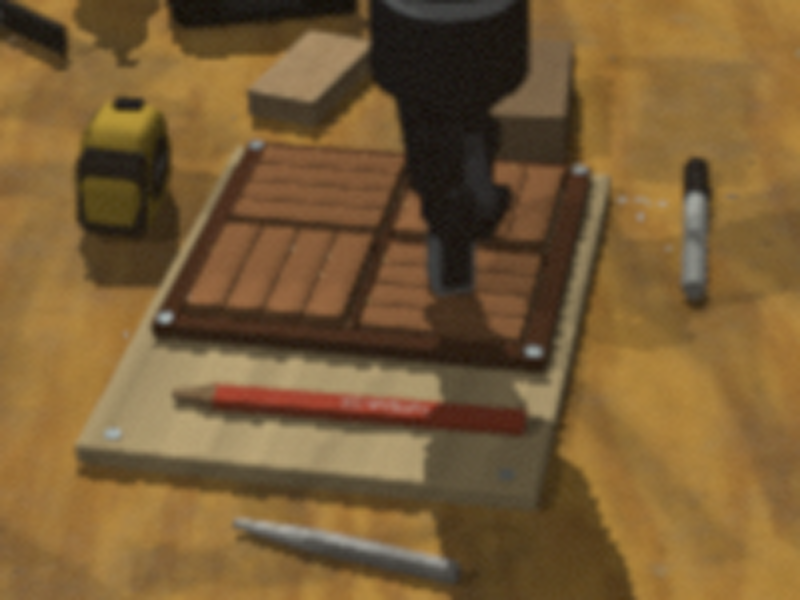

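The fingertip, at about (450,290), is in the middle of square 0, which is down and level. The pencil and the other things around the board are where they were, so I'm handing in.

```bash
python3 -c "
from bench import r
print(r.hand_in())"
```

```text
the job is handed in; nothing more can be done
None
```

Square 0 (near left) was the loose one; I handed in with the fingertip holding it 4 mm down on its bed at about 16 N, near its middle, and the other three squares tested solid (the hand-in returned no verdict).

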